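# Log a bearing ball on the bench scale, then turn its dish to the parts bin

## Robot

A 7-joint arm with a two-finger parallel gripper is mounted at the origin on the work surface. World frame = base frame: x ahead of the robot, y to its left, z up, the work surface at z = 0. Lengths are in m, angles in rad, forces in N, time in s.
With the tool pointing down it reaches from about 0.4 to 0.875 m from the base axis. Payload 6.5 kg.
Tool frame: the origin (TCP) lies on the centre line of the jaws, within the pads' length; the fingertips stand 19 mm ahead of it and the grasp point (between the pads) is the TCP (robot.nose_length is the distance from the TCP to the fingertips, in m); z points along the fingers, y is the line along which they close (so a half turn about z gives the same grasp; the last joint's range is limited). The gripper opens to 85 mm and grips with 20 to 120 N. Pads are 22 mm wide; open, the fingers measure 114 mm over their backs; the gripper's body (76 mm by 85 mm) begins 54 mm behind the grasp point. The pads swing forward as they close: fully open they stand 13 mm farther back than shut.
Start: joints at [1.064, 0.536, -0.004, 1.538, 0.003, 1.067, -0.071], TCP at [0.277, -0.588, 0.25] pointing down, gripper open.
Joint ranges: [-2.7, 2.7], [-0.37, 2.16], [-1.27, 1.26], [0.24, 2.4], [-1.31, 4.45], [0.19, 1.91], [-2.76, 2.76]. Speed limits (rad/s): [2.39, 2.39, 3.14, 3.14, 3.14, 3.14, 3.14].

## Interface

Orientations are given as a unit quaternion [x, y, z, w].
In Python, from rig import robot gives the robot as it stands. The module is installed in compiled form; this text tells all that it offers.
- The arm moves only by the shell command python3 -m jog 'ROWS' [FORCE]. ROWS is a JSON object of lists of equal length, an entry for each row: "hand": the opening, from 0 (shut) to 1 (fully open); "offset": the shift along the tool's x, y, z in units of 25 mm (1.0 is 25 mm), a list of three; "turn": the turn about the tool's z in units of 6 degrees (1.0 is 6 degrees). In form: {"hand": [hand, ...], "offset": [[tx, ty, tz], ...], "turn": [turn, ...]}. A call has 1 to 20 rows; each row shifts and turns the commanded pose from where the row before left it, along the tool's axes as they then stand; what a row does not reach is not made up. A row lasts 1/12 s, in which the tool goes at most 41.7 mm and 7.16 degrees, less where a joint would pass 70% of its speed; a pose out of reach is approached as far as the arm can. A call is refused whole if a number of a shift passes 1 or a number of a turn 1, either way. A call with a gripper value outside its range is refused whole. The fingers move at their own pace and stop on an object; FORCE is the grip in N (left out, the last holds). Time passes only in rows, so rows that do not move let the fingers close. It gives the time, the measured TCP pose, the force, the opening and the grip force at its end, in the units of the state.
- robot.get_obs(): the state, without advancing time (a new reading comes with each control period).
- robot.capture(name): name is "side" or "top"; returns the picture (420x560x3 uint8, red, green, blue); there is no depth.
- robot.camera_params(name): a dict with "mtx" (3x3 intrinsics, pixels), "extrinsics" (4x4, takes a point from world to camera coordinates). Camera axes: x right, y up, looking along -z (the intrinsics and any distortion apply to the point x, -y, -z); pixel columns grow to the right and rows downward; lengths in m; the calibration is good to about 2 mm. A picture is of the moment at which its call begins. camera_params takes no time and is no camera call.
- robot.close_job(): hands the job in; it is judged then, once.
Trained networks look in the newest picture that a camera, given by its name, has taken for a name from the list of things; names that differ only in an ending like _2 or _b are one class to them, and where a whole thing is asked for, a point or a joint stands for the part that bears it (a point fixed in the world has none). Each returns a list of dicts, best first, with "confidence" (0 to 1); they miss things now and then, are a little off and sometimes report something else, mostly with a low value. They report only what shows in the picture. A call takes as long as a camera call. They do not tell look-alikes from the thing itself.
- robot.search_frame(target, camera): "xy" ([column, row] in pixels, amid what is visible of it).
The state is a dict: "time_s": time; "q": joint angles; "qvel": joint speeds; "tau": joint torques, N m; "ee_pos": TCP position; "tool_rot": TCP orientation; "force": force on the tool from outside, world axes, zero at the start; "moment": the same for the moment, N m; "gripper_width": opening from 0.0 (shut) to 1.0 (fully open); "grasp_force": force on a finger pad.
Only numpy, scipy, OpenCV 4.12 (cv2) and the standard library are available. Lean on these libraries where they do the work, as an engineer would, in place of code of your own. Each camera call takes 0.05 s, during which the arm holds its last target. There are 200 camera calls.

## Task

With the dish standing on the bench scale, press the scale's three keys fully down one at a time, the smallest first, then the middle-sized, then the largest. Then lift the dish by its handle straight up about 10 cm above the pan without turning it, and there turn it a quarter turn, so that its pouring lip, which pointed to the key side of the scale, points sideways to the grey parts bin. Keep the loose ball inside the ring in the middle of the dish all the time and leave the other things alone; finish while holding the dish still and level above the pan, not putting it down.

Things in the scene. Friction and masses are not known exactly. Their poses are not given: they have to be found in the camera images.
- scale: Grey bench scale, fixed. Origin on the bench under the pan's centre; x points away from the keys, y along the key row, z up. Housing 190 x 200 mm, flat dark steel pan 180 x 190 mm, its top 56 mm above the bench. The key panel joins on the -x side (x -205 to -95 mm, 200 mm wide, top at 28 mm); three keys in a row at x = -135 mm, 65 mm apart, in any order.
- key_small_top (a point): Centre of the top of the smallest round key (cap 20 mm diameter, collar 36 mm). All keys are grey, stand 10 mm proud of their black collars, tops 50 mm above the bench; each goes straight down 6 mm on a spring (1.5 N to start, 5 N fully down) and comes back when let go.
- key_middle_top (a point): Centre of the top of the middle-sized round key (cap 28 mm diameter, collar 44 mm).
- key_large_top (a point): Centre of the top of the largest round key (cap 36 mm diameter, collar 52 mm).
- key_small (a joint): Travel of the smallest key: 0 up, 0.006 m fully down.
- key_middle (a joint): Travel of the middle key: 0 up, 0.006 m fully down.
- key_large (a joint): Travel of the largest key: 0 up, 0.006 m fully down.
- dish: Round steel dish, 155 mm diameter, rim 24 mm high, 0.2 to 0.45 kg, loose on the pan. Origin: centre of its flat underside; z up; pouring lip on its -x side, at the start towards the keys (dish x along scale x within 0.06 rad). Floor: shallow cone, 0.1 rad out to 45 mm radius, then 0.45 rad; the ball settles in the middle, a tilt over 0.1 rad rolls it away. Dark ring of 25 mm radius in the middle.
- dish_handle (a point): Centre of the black handle block, 85 mm above the dish's underside, over its middle: 14 mm thick (dish x), 60 mm long (dish y), 26 mm tall. Two 14 mm wide steel strips run from its ends down and out to the rim on the +y and -y sides. Grip from above, fingers closing along dish x. The ball's top is about 42 mm below the block's underside.
- dish_lip (a point): Tip of the pouring lip, 100 mm from the dish's axis, on its -x side.
- ball_center (a point): Centre of the loose steel ball, 25 mm diameter, 64 g, resting in the dish.
- bin: Grey plastic open parts bin with steel balls, 150 x 100 x 70 mm (160 x 110 at its foot), beside the scale on its +y or -y side about 210 mm from the pan's centre, level with the pan. Origin: centre of its underside. Leave it standing.
- timber: Timber offcut with a block and a metal angle on it, 170 x 85 x 68 mm (the angle stands 88 mm), on the other side of the scale. Origin: centre of its underside. Leave it.
- bracket: Aluminium angle, 160 x 40 x 36 mm, lying behind the scale. Origin: centre of its underside. Leave it.
Things that resemble listed ones, but are neither listed nor needed, are in the scene too. What is shaped like the dish but turquoise is not meant.

How it is judged:
By the outcome, as a careful person would: the job done as asked, in the order asked, and still so for the second after the job is handed in, while the arm keeps its last pose, push and grip.
It also fails if it takes over 53 s, if anything falls off the work surface, if the arm or the gripper's body presses on something with over 40 N, if the wrist force passes 120 N, or if a joint passes its speed limit or range.

## Working session

There is one attempt and no reset: what is moved stays moved. The work goes in short steps, Python scripts to look and compute and a shell command to move; the robot and the scene stay as the last step left them, time stands still between calls to the robot, and variables do not carry over. Pictures are saved under pics/ and viewed, at most 10 in all, crops included, and the job is handed in when it is done.

```bash
mkdir -p pics
python3 - <<'E'
from rig import robot
import cv2,numpy as np
for c in ("side","top"):
    im=robot.capture(c); cv2.imwrite(f"pics/{c}0.png",cv2.cvtColor(im,cv2.COLOR_RGB2BGR))
    p=robot.camera_params(c); print(c,{k:np.round(v,4).tolist() if not isinstance(v,str) else v for k,v in p.items()})
    for t in ["scale","key_small_top","key_middle_top","key_large_top","dish","dish_handle","dish_lip","ball_center","bin","timber","bracket"]:
        print(t,[(np.round(d["xy"]).tolist(),round(d["confidence"],2)) for d in robot.search_frame(t,c)])
print(robot.get_obs())
E
```

```text
side {'mtx': [[539.1337, 0.0, 274.2447], [0.0, 539.1337, 219.8504], [0.0, 0.0, 1.0]], 'extrinsics': [[0.9671, -0.2541, -0.0105, -0.5127], [0.1954, 0.7159, 0.6703, -0.2008], [-0.1628, -0.6503, 0.742, -1.094], [0.0, 0.0, 0.0, 1.0]]}
scale [([277.0, 301.0], 0.83)]
key_small_top []
key_middle_top [([251.0, 285.0], 0.55)]
key_large_top [([255.0, 311.0], 0.55)]
dish [([183.0, 393.0], 0.93), ([198.0, 195.0], 0.78), ([315.0, 264.0], 0.56)]
dish_handle [([198.0, 191.0], 0.73), ([182.0, 391.0], 0.73), ([320.0, 263.0], 0.57)]
dish_lip [([315.0, 264.0], 0.85), ([184.0, 392.0], 0.79), ([196.0, 193.0], 0.72)]
ball_center [([311.0, 270.0], 0.42)]
bin [([300.0, 208.0], 0.81)]
timber [([338.0, 375.0], 0.92)]
bracket [([386.0, 294.0], 0.64)]
top {'mtx': [[395.0223, 0.0, 281.3725], [0.0, 395.0223, 213.9166], [0.0, 0.0, 1.0]], 'extrinsics': [[-0.0053, -1.0, 0.0059, 0.0256], [0.9904, -0.0044, 0.1379, -0.5266], [-0.1379, 0.0066, 0.9904, -0.9926], [0.0, 0.0, 0.0, 1.0]]}
scale [([313.0, 226.0], 0.76)]
key_small_top [([291.0, 234.0], 0.6)]
key_middle_top [([320.0, 184.0], 0.52)]
key_large_top [([341.0, 244.0
[... 484 characters left out ...]
ime_s': 1.2, 'q': array([ 1.0638038 ,  0.53639143, -0.00440774,  1.5379114 ,  0.0026311 ,
        1.06726958, -0.07119277]), 'qvel': array([ 0.00071095,  0.00060095, -0.0012085 , -0.00100108,  0.00032335,
        0.00191253, -0.00072266]), 'tau': array([ 5.93515633e-04, -5.83336258e+01,  1.04816984e+00, -2.59441423e+01,
        1.24476370e-02,  1.78720315e-03, -2.53360042e-06]), 'ee_pos': array([ 0.27732294, -0.58786768,  0.25029093]), 'tool_rot': array([ 9.75803742e-01,  2.18648247e-01, -2.12096810e-05,  1.98927258e-05]), 'force': array([ 0.73221713, -0.01761412, -0.07189772]), 'moment': array([ 0.01249216,  0.06006886, -0.02724972]), 'grasp_force': 0.0, 'gripper_width': 0.9917302370575026}
```

```bash
python3 -c "
import cv2,numpy as np
a=cv2.imread('pics/side0.png');b=cv2.imread('pics/top0.png');print(a.shape)"
```

```text
(420, 560, 3)
```

View pics/top0.png

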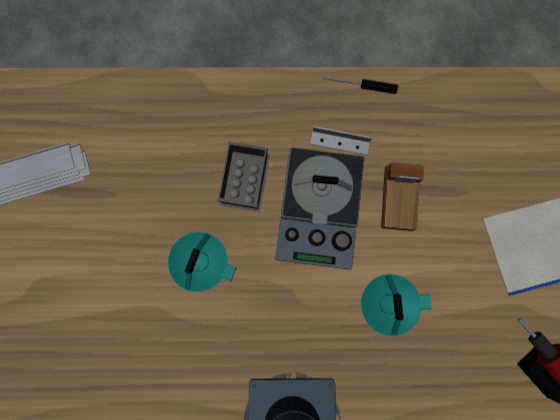

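View pics/side0.png

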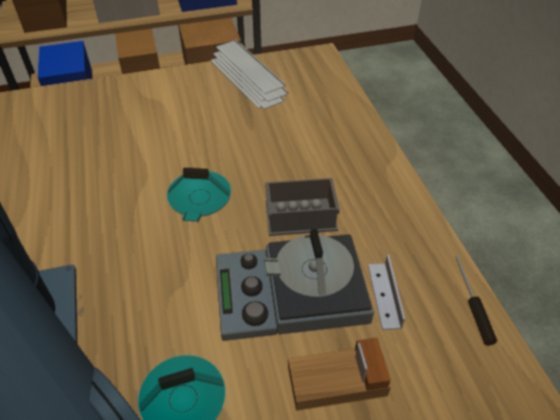

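The top picture shows the scale with the steel dish at (322,186), its handle at (325,180), and the keys small to large at (291,234), (316,238) and (342,241). The bin is at (244,177) on the +y side and the timber at (402,197). The side picture shows the keys at (249,260), (252,285) and (255,312), and the dish at (315,265).

Candidates for the dish in the top view are steel (322,186), turquoise (197,261) and turquoise (390,305). I choose the steel one on the scale, and will check it in a close crop.

```bash
python3 - <<'E'
import cv2,numpy as np
b=cv2.imread('pics/top0.png')[142:272,270:370];a=cv2.imread('pics/side0.png')[220:340,210:380]
f=lambda i,s:cv2.resize(i,None,fx=s,fy=s,interpolation=cv2.INTER_CUBIC)
A=f(b,4);B=f(a,2.3);o=np.zeros((520,800,3),np.uint8);o[:,:400]=A;o[:B.shape[0],400:400+B.shape[1]]=B[:, :400]
cv2.imwrite('pics/crop1.png',o)
E
cat > h.py <<'E'
from rig import robot
import numpy as np
def proj(c,P):
    p=robot.camera_params(c);P=np.atleast_2d(P)
    X=(p["extrinsics"]@np.c_[P,np.ones(len(P))].T)[:3]
    u=p["mtx"]@np.array([X[0],-X[1],-X[2]]); return (u[:2]/u[2]).T
def ray(c,uv):
    p=robot.camera_params(c);E=p["extrinsics"];d=np.linalg.inv(p["mtx"])@np.array([*uv,1.])
    d=E[:3,:3].T@np.array([d[0],-d[1],-d[2]]);return -E[:3,:3].T@E[:3,3],d
def onz(c,uv,z):
    o,d=ray(c,uv);return o+d*(z-o[2])/d[2]
E
python3 - <<'E'
from h import *
for n,t,s in (("S",(291,234),(249,260)),("M",(316.5,238),(252,285)),("L",(342,241),(255,312))):
    print(n,onz("top",t,.05).round(4),onz("side",s,.05).round(4))
E
```

```text
S [ 0.473  -0.0012  0.05  ] [ 0.4729 -0.0125  0.05  ]
M [ 0.4624 -0.0661  0.05  ] [ 0.4645 -0.0759  0.05  ]
L [ 0.4545 -0.131   0.05  ] [ 0.4557 -0.1391  0.05  ]
```

View pics/crop1.png

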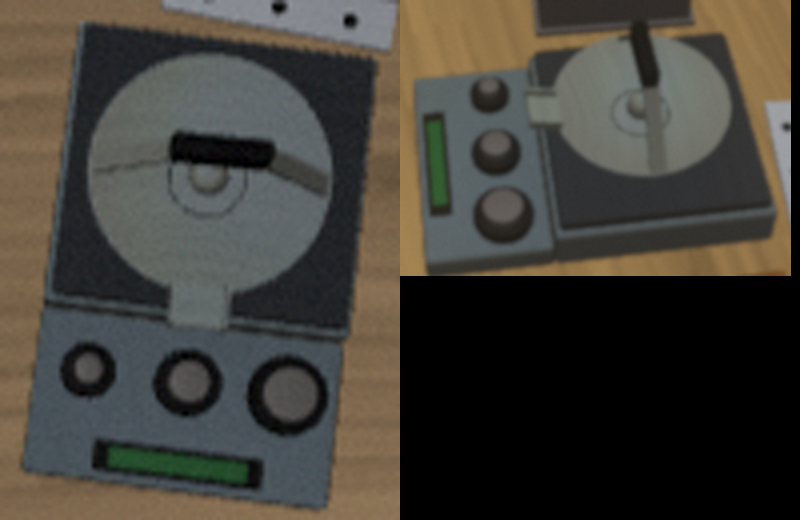

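```bash
cat > fit.py <<'E'
from h import *
from scipy.optimize import least_squares
T=lambda p:np.array(p)/4+[269.6,141.6]
S=lambda p:(np.array(p)-[400,0])/2.3+[209.7,219.7]
keys=[[-.135,.065,.05],[-.135,0,.05],[-.135,-.065,.05]]
pan=[[.09,.095,.056],[.09,-.095,.056],[-.09,-.095,.056],[-.09,.095,.056]]
M=np.array(keys+pan)
# image order: far-left(+x,+y), far-right(+x,-y), near-right, near-left
t=T([(89,369),(187,381),(290,389),(83,26),(375,61),(346,332),(50,299)])
# side order: (+x,+y)=TR,(+x,-y)=BR,(-x,-y)=BL,(-x,+y)=TL
s=S([(489,87),(495,146),(503,211),(722,36),(772,206),(560,226),(530,58)])
def W(p):c,k=np.cos(p[2]),np.sin(p[2]);return M@np.array([[c,-k,0],[k,c,0],[0,0,1]]).T+[p[0],p[1],0]
f=lambda p:np.r_[(proj("top",W(p))-t).ravel(),(proj("side",W(p))-s).ravel()]
r=least_squares(f,[.6,-.1,-.1]);print(r.x.round(4));print(r.fun.reshape(-1,2).round(1).tolist());print("keys",W(r.x)[:3].round(4).tolist())
g=lambda X:np.r_[proj("top",X)[0]-T((222,149)),proj("side",X)[0]-S((644,53))]
h=least_squares(g,[.6,-.1,.14]);print("handle",h.x.round(4),h.fun.round(1))
print("rim ctr top",onz("top",T((210,176)),.08),"ball",onz("top",T((208,178)),.056+.016),onz("side",S((638,103)),.072))
print("lip top",onz("top",T((199,326)),.078),"strips",onz("top",T((95,171)),.08),onz("top",T((325,187)),.08))
for e in ((174,147),(271,152)):print(onz("top",T(e),.141))
E
python3 fit.py
```

```text
[ 0.5972 -0.0868 -0.1288]
[[0.7, 0.6], [1.5, 0.8], [1.1, 1.9], [1.1, -0.4], [0.4, -0.3], [0.9, -0.0], [0.9, -1.0], [-0.7, -0.1], [-0.3, -0.6], [-0.4, -1.6], [0.3, -1.7], [0.4, -1.3], [-0.1, 0.8], [1.0, -2.5]]
keys [[0.4717, -0.005, 0.05], [0.4633, -0.0695, 0.05], [0.455, -0.134, 0.05]]
handle [ 0.5934 -0.0795  0.1465] [-0.   0.4  0.3 -0.1]
rim ctr top [ 0.59226763 -0.0796847   0.08      ] ball [ 0.59267836 -0.07928635  0.072     ] [ 0.59258949 -0.07454272  0.072     ]
lip top [ 0.49741825 -0.0711916   0.078     ] strips [ 0.59577216 -0.00723998  0.08      ] [ 0.58491182 -0.1520146   0.08      ]
[ 0.596895   -0.05184822  0.141     ]
[ 0.59364339 -0.10926133  0.141     ]
```

The crop confirms the choice: a steel dish with the ball in its ring, the lip (199,315) towards the keys, and the handle block at (222,149). The keys run small, middle, large from left to right.

```bash
cat > go.py <<'E'
import sys;from h import *
from scipy.spatial.transform import Rotation as R
o=robot.get_obs();r=R.from_quat(o["tool_rot"]);x=r.as_matrix()
print("t",round(o["time_s"],2),"pos",o["ee_pos"].round(4),"yaw",np.arctan2(x[1,0],x[0,0]).round(4),"q7",o["q"][6].round(2),"F",o["force"].round(1),"w",round(o["gripper_width"],3),round(o["grasp_force"],1))
if len(sys.argv)>3:
    print("units",(x.T@(np.array(list(map(float,sys.argv[1:4])))-o["ee_pos"])/.025).round(2))
E
python3 -m jog '{"hand":[0,0,0,0,0,0,0,0],"turn":[0.5,0.9,0.9,0.9,0.9,0.8,0.5,0],"offset":[[0,0,0],[0,0,0],[0,0,0],[0,0,0],[0,0,0],[0,0,0],[0,0,0],[0,0,0]]}'
python3 go.py 0.4717 -0.005 0.1; python3 -c "from rig import robot;print(robot.nose_length)"
```

```text
time_s: 1.87
ee_pos: [0.2775, -0.5878, 0.2503]
tool_rot: [0.998, -0.063, -0.0, 0.0]
force: [0.0, -0.4, -0.1]
gripper_width: -0.001
grasp_force: 0.0
t 1.87 pos [ 0.2775 -0.5878  0.2503] yaw -0.1262 q7 -0.58 F [ 0.  -0.4 -0.1] w -0.001 0.0
units [  4.77 -24.1    6.01]
0.019
```

```bash
python3 -m jog '{"hand":[0,0,0,0,0,0,0,0,0,0,0,0,0,0,0,0,0,0,0,0],"turn":[0,0,0,0,0,0,0,0,0,0,0,0,0,0,0,0,0,0,0,0],"offset":[[0.1,-0.4,0],[0.2,-0.8,0],[0.2,-1,0],[0.2,-1,0],[0.2,-1,0],[0.2,-1,0],[0.2,-1,0],[0.2,-1,0],[0.2,-1,0],[0.2,-1,0],[0.2,-1,0],[0.2,-1,0],[0.2,-1,0],[0.2,-1,0],[0.2,-1,0],[0.2,-1,0],[0.2,-1,0],[0.2,-1,0],[0.2,-0.8,0],[0.2,-0.4,0]]}'
python3 go.py 0.4717 -0.005 0.1
```

```text
time_s: 3.53
ee_pos: [0.4315, -0.1401, 0.2505]
tool_rot: [0.998, -0.059, 0.0, -0.0]
force: [-0.4, -0.6, 0.2]
gripper_width: 0.004
grasp_force: 0.0
t 3.53 pos [ 0.4315 -0.1401  0.2505] yaw -0.1188 q7 -1.5 F [-0.4 -0.6  0.2] w 0.004 0.0
units [ 0.95 -5.55  6.02]
```

```bash
python3 -m jog '{"hand":[0,0,0,0,0,0,0,0,0,0,0,0,0,0,0,0],"turn":[0,0,0,0,0,0,0,0,0,0,0,0,0,0,0,0],"offset":[[0.1,-0.4,0],[0.2,-0.8,0],[0.2,-1,0],[0.2,-1,0],[0.15,-1,0],[0.1,-0.9,0],[0,-0.45,0.3],[0,0,0.7],[0,0,1],[0,0,1],[0,0,1],[0,0,0.8],[0,0,0.7],[0,0,0.4],[0,0,0],[0,0,0]]}'
python3 go.py 0.4717 -0.005 0.069
python3 - <<'E'
from h import *
import cv2
o=[]
for c,x,y in (("side",200,190),("top",260,170)):
    im=cv2.cvtColor(robot.capture(c),cv2.COLOR_RGB2BGR)[y:y+120,x:x+130]; o.append(cv2.resize(im,None,fx=3,fy=3,interpolation=cv2.INTER_CUBIC))
cv2.imwrite("pics/key1.png",np.hstack(o))
E
```

```text
time_s: 4.87
ee_pos: [0.472, -0.0088, 0.103]
tool_rot: [0.998, -0.062, -0.0, 0.0]
force: [0.0, -0.2, 0.0]
gripper_width: -0.0
grasp_force: 0.0
t 4.87 pos [ 0.472  -0.0088  0.103 ] yaw -0.1243 q7 -1.89 F [ 0.  -0.2  0. ] w -0.0 0.0
units [-0.03 -0.15  1.36]
```

View pics/key1.png

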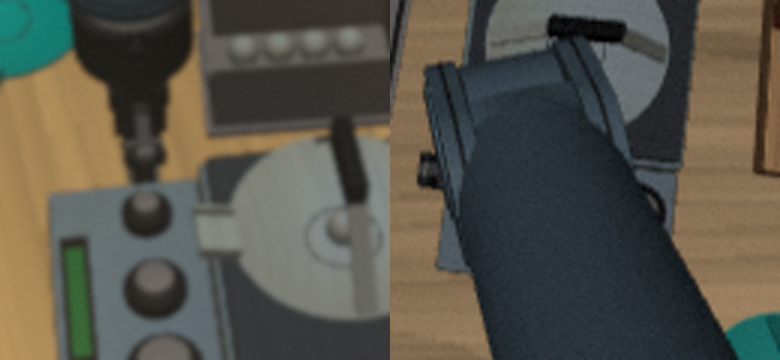

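The tip stands right above the small key: in the side crop both are at column 147. I press with force feedback.

```bash
python3 -c "
from h import *
print(proj('side',[[.472,-.0088,.084]]), 'seen ~(249,250)')"
python3 -m jog '{"hand":[0,0,0,0,0,0,0,0],"turn":[0,0,0,0,0,0,0,0],"offset":[[0,-0.1,0.3],[0,-0.05,0.4],[0,0,0.3],[0,0,0.2],[0,0,0.15],[0,0,0.1],[0,0,0.05],[0,0,0]]}'
python3 go.py 0.4717 -0.005 0.063
```

```text
[[247.43334788 248.48594971]] seen ~(249,250)
time_s: 5.63
ee_pos: [0.472, -0.0051, 0.0651]
tool_rot: [0.998, -0.062, -0.001, 0.0]
force: [-3.4, 0.4, 2.8]
gripper_width: 0.0
grasp_force: 1.8
t 5.63 pos [ 0.472  -0.0051  0.0651] yaw -0.1246 q7 -1.92 F [-3.4  0.4  2.8] w 0.0 1.8
units [-0.01 -0.    0.08]
```

```bash
python3 -m jog '{"hand":[0,0,0],"turn":[0,0,0],"offset":[[0,0,0.08],[0,0,0],[0,0,0]]}'|egrep 'pos|force'
python3 -m jog '{"hand":[0,0,0],"turn":[0,0,0],"offset":[[0,0,0.06],[0,0,0],[0,0,0]]}'|egrep 'pos|force'
python3 -m jog '{"hand":[0,0,0],"turn":[0,0,0],"offset":[[0,0,0.06],[0,0,0],[0,0,0]]}'|egrep 'pos|force'
```

```text
ee_pos: [0.4723, -0.0051, 0.0634]
force: [-3.3, 0.1, 5.3]
grasp_force: 2.3
ee_pos: [0.4724, -0.0051, 0.0628]
force: [-6.4, 0.6, 20.0]
grasp_force: 9.6
ee_pos: [0.4725, -0.0051, 0.0625]
force: [-12.3, 0.4, 37.6]
grasp_force: 18.7
```

Small key is fully down: force rose to 5 N, then hit a hard stop at TCP z = 0.063. Next is the middle key.

```bash
python3 -m jog '{"hand":[0,0,0,0,0,0,0,0,0,0,0,0,0,0],"turn":[0,0,0,0,0,0,0,0,0,0,0,0,0,0],"offset":[[0,0,-0.4],[0,0,-0.6],[0,0,-0.2],[0,0.5,0],[0,0.8,0],[0,0.8,0],[0,0.5,0],[0,0,0.3],[0,0,0.4],[0,0,0.1],[0,0,0.1],[0,0,0],[0,0,0],[0,0,0]]}'|egrep 'force'
python3 go.py 0.4633 -0.0695 0.0630
```

```text
force: [-1.6, -0.1, 1.8]
grasp_force: 1.0
t 7.55 pos [ 0.4644 -0.0688  0.0678] yaw -0.1235 q7 -1.78 F [-1.6 -0.1  1.8] w -0.0 1.0
units [-0.04  0.03  0.19]
```

```bash
python3 -m jog '{"hand":[0,0,0,0],"turn":[0,0,0,0],"offset":[[0,0,0.1],[0,0,0.08],[0,0,0],[0,0,0]]}'|egrep 'pos|force'
python3 -m jog '{"hand":[0,0,0],"turn":[0,0,0],"offset":[[0,0,0.08],[0,0,0],[0,0,0]]}'|egrep 'pos|force'
```

```text
ee_pos: [0.4648, -0.0691, 0.0634]
force: [-0.2, 2.7, 3.8]
grasp_force: 2.3
ee_pos: [0.4649, -0.0692, 0.0627]
force: [-5.3, 2.6, 24.4]
grasp_force: 12.1
```

The middle key is down as well (24 N at the stop). Now the large key.

```bash
python3 -m jog '{"hand":[0,0,0,0,0,0,0,0,0,0,0,0,0,0],"turn":[0,0,0,0,0,0,0,0,0,0,0,0,0,0],"offset":[[0,0,-0.4],[0,0,-0.6],[0,0,-0.2],[-0.05,0.5,0],[0,0.8,0],[0,0.8,0],[0,0.5,0],[0,0,0.4],[0,0,0.4],[0,0,0.1],[0,0,0.1],[0,0,0],[0,0,0],[0,0,0]]}'|egrep 'force'
python3 go.py 0.455 -0.134 0.0630
python3 -m jog '{"hand":[0,0,0,0],"turn":[0,0,0,0],"offset":[[0,0,0.06],[0,0,0.04],[0,0,0],[0,0,0]]}'|egrep 'pos|force'
```

```text
force: [-2.1, 0.5, 3.7]
grasp_force: 1.5
t 9.3 pos [ 0.4548 -0.1331  0.0663] yaw -0.1237 q7 -1.65 F [-2.1  0.5  3.7] w -0.0 1.5
units [0.01 0.03 0.13]
ee_pos: [0.4552, -0.1334, 0.0638]
force: [-1.8, 1.8, 4.3]
grasp_force: 2.2
```

```bash
python3 -m jog '{"hand":[0,0,0],"turn":[0,0,0],"offset":[[0,0,0.08],[0,0,0],[0,0,0]]}'|egrep 'pos|force'
python3 -m jog '{"hand":[0,0,0],"turn":[0,0,0],"offset":[[0,0,0.05],[0,0,0],[0,0,0]]}'|egrep 'pos|force'
```

```text
ee_pos: [0.4555, -0.1336, 0.0628]
force: [-4.7, 4.1, 17.5]
grasp_force: 9.5
ee_pos: [0.4555, -0.1337, 0.0626]
force: [-8.6, 5.4, 33.8]
grasp_force: 17.0
```

All three keys are done. I rise, turn and open.

```bash
python3 -m jog '{"hand":[0,0,0,0,0,0,0,0,0,0,0,1,1,1,1,1,1,1,1,1],"turn":[0,0,0,-0.6,-0.9,-1,-1,-1,-1,-1,-1,-1,-1,-1,-1,-1,-0.9,-0.6,-0.37,0],"offset":[[0,0,-0.4],[0,0,-0.8],[0,0,-1],[0,0,-1],[0,0,-1],[0,0,-1],[0,0,-1],[0,0,-0.7],[0,0,-0.2],[0,0,0],[0,0,0],[0,0,0],[0,0,0],[0,0,0],[0,0,0],[0,0,0],[0,0,0],[0,0,0],[0,0,0],[0,0,0]]}'|egrep 'force'
python3 go.py .593 -.0795 .25
python3 - <<'E'
from h import *
import cv2
im=cv2.cvtColor(robot.capture("side"),cv2.COLOR_RGB2BGR)[210:330,250:390]
b=cv2.imread('pics/top0.png')[142:222,270:370]
o=np.zeros((600,800,3),np.uint8);a=cv2.resize(im,(560,480),interpolation=cv2.INTER_CUBIC);o[:480,:560]=a
cv2.imwrite("pics/dish.png",o[:480,:560])
E
```

```text
force: [0.4, -0.4, 0.0]
grasp_force: 0.0
t 11.8 pos [ 0.4554 -0.1345  0.238 ] yaw 1.3808 q7 -0.16 F [ 0.4 -0.4  0. ] w 1.001 0.0
units [ 3.2   4.99 -0.48]
```

View pics/dish.png

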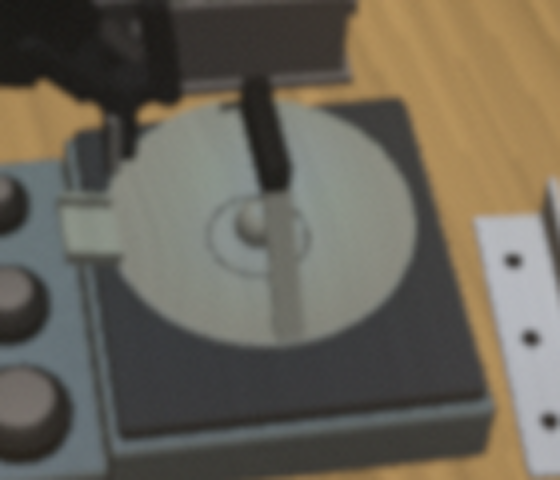

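Side crop: handle block from (255,85) to (275,180), strip foot at (288,338), lip tip at (65,230), and the ball inside the ring. I fit the dish pose from both views.

Run:
```python
from h import *
from scipy.optimize import least_squares
T=lambda p:np.array(p)/4+[269.6,141.6]
S=lambda p:np.array(p)/4+[249.6,209.6]
# dish points: handle centre, handle +y end, -y end, rim centre, lip tip, strip feet
P=np.array([[0,0,.085],[0,.03,.085],[0,-.03,.085],[0,0,.024],[-.1,0,.022],[0,-.074,.024]])
t=T([(222,149),(171,147),(274,152),(210,176),(199,327),(326,186)])
s=S([(266,135),(254,89),(278,180),(262,223),(64,230),(287,340)])
def W(p):c,k=np.cos(p[2]),np.sin(p[2]);return P@np.array([[c,-k,0],[k,c,0],[0,0,1]]).T+[p[0],p[1],p[3]]
f=lambda p:np.r_[(proj("top",W(p))-t).ravel(),(proj("side",W(p))-s).ravel(),(p[3]-.056)*300]
r=least_squares(f,[.6,-.1,-.1,.056]);print(r.x.round(4));print(r.fun[:-1].reshape(-1,2).round(1).tolist())
```

```text
[ 0.594  -0.08   -0.131   0.0589]
[[0.1, 0.4], [0.2, -0.7], [-0.3, 1.2], [0.2, -0.9], [-1.6, 0.6], [0.5, 0.2], [0.3, 0.3], [0.5, 0.1], [0.1, 1.3], [-0.2, -2.2], [-0.4, 2.0], [0.4, -0.9]]
```

```bash
python3 -m jog '{"hand":[1,1,1,1,1,1,1,1,1,1],"turn":[-0.43,-0.43,0,0,0,0,0,0,0,0],"offset":[[0,0,0],[0,0,0],[0.2,0.4,0],[0.5,0.9,0],[0.5,1,0],[0.5,1,0],[0.5,1,0],[0.4,0.7,0],[0.1,0.3,0],[0,0,0]]}'|egrep 'force'
python3 go.py .594 -.080 .141
```

```text
force: [-0.4, -0.4, -0.0]
grasp_force: 0.0
t 12.68 pos [ 0.5955 -0.0786  0.2377] yaw 1.4704 q7 -0.26 F [-0.4 -0.4 -0. ] w 1.0 0.0
units [-0.06 -0.06  3.87]
```

```bash
python3 -m jog '{"hand":[1,1,1,1,1,1,1,1],"turn":[0,0,0,0,0,0,0,0],"offset":[[-0.06,-0.06,0.3],[0,0,0.6],[0,0,0.6],[0,0,0.6],[0,0,0.5],[0,0,0.3],[0,0,0.1],[0,0,0]]}'|egrep 'force'
python3 go.py .594 -.080 .143
python3 - <<'E'
from h import *
import cv2
o=[]
for c,x,y in (("side",250,160),("top",270,120)):
    im=cv2.cvtColor(robot.capture(c),cv2.COLOR_RGB2BGR)[y:y+150,x:x+130]; o.append(cv2.resize(im,None,fx=3,fy=3,interpolation=cv2.INTER_CUBIC))
cv2.imwrite("pics/grasp1.png",np.hstack(o))
E
```

```text
force: [-0.9, -0.3, 1.3]
grasp_force: 0.0
t 13.35 pos [ 0.5915 -0.0818  0.1625] yaw 1.4696 q7 -0.3 F [-0.9 -0.3  1.3] w 1.0 0.0
units [0.08 0.09 0.78]
```

View pics/grasp1.png

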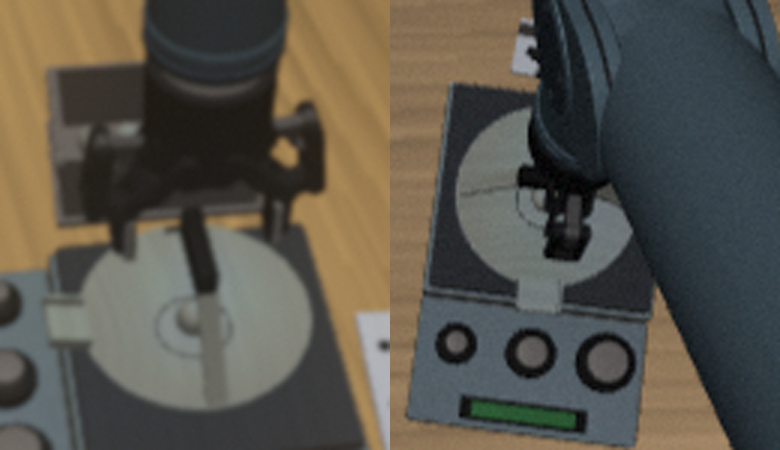

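The handle at (199,255) lies midway between the finger tips at (123,240) and (277,225). The ball is in the ring. I lower and close gently.

```bash
python3 -m jog '{"hand":[1,1,1,1,0.8,0.6,0.4,0.32,0.29,0.26,0.24,0.22,0.20,0.19,0.18,0.17,0.16,0.15,0.14,0.13],"turn":[0,0,0,0,0,0,0,0,0,0,0,0,0,0,0,0,0,0,0,0],"offset":[[0.08,0.09,0.3],[0,0,0.3],[0,0,0.18],[0,0,0],[0,0,0],[0,0,0],[0,0,0],[0,0,0],[0,0,0],[0,0,0],[0,0,0],[0,0,0],[0,0,0],[0,0,0],[0,0,0],[0,0,0],[0,0,0],[0,0,0],[0,0,0],[0,0,0]]}' 20|egrep 'force'
python3 go.py .594 -.080 .143
python3 -m jog '{"hand":[0.12,0.1,0.05,0,0,0,0,0],"turn":[0,0,0,0,0,0,0,0],"offset":[[0,0,0],[0,0,0],[0,0,0],[0,0,0],[0,0,0],[0,0,0],[0,0,0],[0,0,0]]}' 60|egrep 'force'
python3 go.py .594 -.080 .143
```

```text
force: [-2.3, -0.3, 2.2]
grasp_force: 20.3
t 15.12 pos [ 0.5941 -0.0797  0.1434] yaw 1.4703 q7 -0.32 F [-2.3 -0.3  2.2] w 0.156 20.3
units [-0.01 -0.    0.02]
force: [-2.3, 0.4, 0.4]
grasp_force: 59.0
t 15.78 pos [ 0.5947 -0.0797  0.1435] yaw 1.4703 q7 -0.32 F [-2.3  0.4  0.4] w 0.154 59.0
units [-0.02 -0.03  0.02]
```

```bash
python3 -m jog '{"hand":[0,0,0,0,0,0,0,0,0,0,0,0,0,0,0,0,0,0,0,0],"turn":[0,0,0,0,0,0,0,0,0,0,0,0,0,0,0,0,0,0,0,0],"offset":[[0,0,-0.05],[0,0,-0.1],[0,0,-0.15],[0,0,-0.2],[0,0,-0.25],[0,0,-0.25],[0,0,-0.25],[0,0,-0.25],[0,0,-0.25],[0,0,-0.25],[0,0,-0.25],[0,0,-0.25],[0,0,-0.25],[0,0,-0.25],[0,0,-0.25],[0,0,-0.25],[0,0,-0.2],[0,0,-0.15],[0,0,-0.1],[0,0,-0.05]]}' |egrep 'force'
python3 go.py .594 -.080 .243
python3 - <<'E'
from h import *
import cv2
im=cv2.cvtColor(robot.capture("side"),cv2.COLOR_RGB2BGR)[110:330,210:400]
cv2.imwrite("pics/lift.png",cv2.resize(im,None,fx=2.5,fy=2.5,interpolation=cv2.INTER_CUBIC))
E
```

```text
force: [0.1, -0.4, -4.0]
grasp_force: 58.5
t 17.45 pos [ 0.5946 -0.0797  0.2439] yaw 1.4702 q7 -0.26 F [ 0.1 -0.4 -4. ] w 0.153 58.5
units [-0.02 -0.02  0.04]
```

View pics/lift.png

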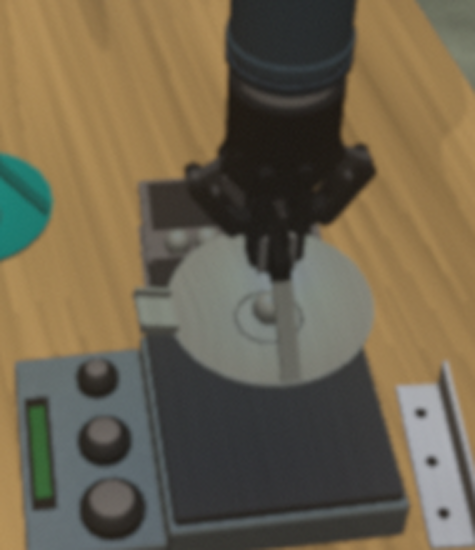

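The dish is lifted about 10 cm and level, with the ball at (265,308) inside the ring and the lip at (155,312) towards the keys. Now the slow quarter turn, clockwise from above, towards the bin.

```bash
python3 -m jog '{"hand":[0,0,0,0,0,0,0,0,0,0,0,0,0,0,0],"turn":[0.1,0.2,0.3,0.4,0.5,0.6,0.6,0.6,0.6,0.6,0.6,0.6,0.6,0.6,0.6],"offset":[[0,0,0],[0,0,0],[0,0,0],[0,0,0],[0,0,0],[0,0,0],[0,0,0],[0,0,0],[0,0,0],[0,0,0],[0,0,0],[0,0,0],[0,0,0],[0,0,0],[0,0,0]]}' >/dev/null
python3 -m jog '{"hand":[0,0,0,0,0,0,0,0,0,0,0,0,0,0,0,0,0],"turn":[0.6,0.6,0.6,0.6,0.6,0.6,0.6,0.6,0.6,0.6,0.5,0.4,0.3,0.2,0.1,0,0],"offset":[[0,0,0],[0,0,0],[0,0,0],[0,0,0],[0,0,0],[0,0,0],[0,0,0],[0,0,0],[0,0,0],[0,0,0],[0,0,0],[0,0,0],[0,0,0],[0,0,0],[0,0,0],[0,0,0],[0,0,0]]}' |egrep 'force|rot'
python3 go.py .594 -.080 .243
python3 - <<'E'
from h import *
import cv2
o=[]
for c,x,y in (("side",210,110),("top",240,100)):
    im=cv2.cvtColor(robot.capture(c),cv2.COLOR_RGB2BGR)[y:y+220,x:x+160]; o.append(cv2.resize(im,None,fx=2.5,fy=2.5,interpolation=cv2.INTER_CUBIC))
cv2.imwrite("pics/turn.png",np.hstack(o))
E
```

```text
tool_rot: [0.999, -0.05, -0.0, -0.0]
force: [0.6, 0.8, -3.8]
grasp_force: 58.5
t 20.17 pos [ 0.5945 -0.0796  0.2434] yaw -0.1001 q7 -1.68 F [ 0.6  0.8 -3.8] w 0.155 58.5
units [-0.02  0.02  0.02]
```

View pics/turn.png

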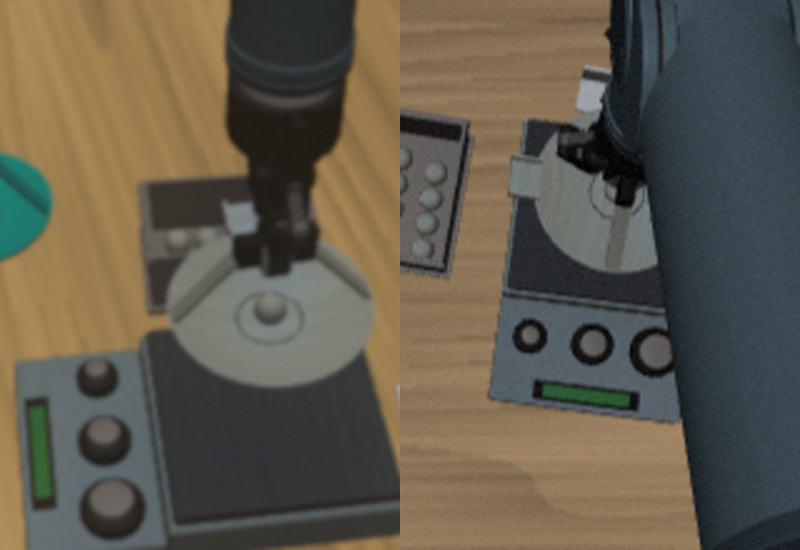

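The lip (240,215 in the side crop, 525,177 in the top crop) points to the bin. The ball sits centred in the ring at (270,308), the dish is level, and the other things are undisturbed. I let it settle and hand in.

```bash
python3 -m jog '{"hand":[0,0,0,0,0,0],"turn":[0,0,0,0,0,0],"offset":[[0,0,0],[0,0,0],[0,0,0],[0,0,0],[0,0,0],[0,0,0]]}' |egrep 'force|pos' && python3 -c "
from rig import robot
print(robot.close_job())"
```

```text
ee_pos: [0.5946, -0.0797, 0.2435]
force: [-0.2, -0.4, -4.2]
grasp_force: 58.5
the job is handed in; nothing more can be done
None
```

I pressed the three keys fully down in order (small, middle, large), lifted the dish about 10 cm and gave it a quarter turn so its lip points to the bin, with the ball in the ring in every picture; I handed the job in with the dish held still and level, at about 21 s, and no verdict came back.

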